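# Set the exhaust probe for an airflow reading

## Task

Make the dryer exhaust rig ready for an airflow reading: shut the lint-box lid, then turn its red turnbutton across so that it holds the lid. Then squeeze the handle of the telescoping probe arm so that its orange lock button is pressed in, push the arm out into the duct until its yellow pointer stands level with the red depth marker on the scale, and finish while still holding it there, because it springs back if let go. Leave the loose things on the bench where they are.

Things in the scene. Friction and masses are not known exactly. Their poses are not given: they have to be found in the camera images.
- test_rig: bench rig of a dryer exhaust, bolted down; place and yaw (up to 0.2 rad either way) differ each time. Origin on the bench, x axis away from the robot, y left, z up; all places below in this frame, mm. White lint box 150 x 150 centred at (100, 100), rim z = 130. Grey blower and motor left of it to y = 340, z up to 165. Duct, 100 across, along y to y = -215, axis x = 100, z = 75.
- rail_end (a point): duct end of the probe's aluminium slide rail, at (50, -90), rail top z = 45. The rail lies along x from x = -175, 36 wide. A brass outer tube, 14 in diameter, stands over it from x = 0 to the duct at z = 75. White scale plate with black ticks every 10 mm on the left of the rail (y = -58 to -36, x = -110 to 40), top z = 45.
- lid (a joint): hinge of the white lid (150 x 154, 4 thick) along y at x = 175, z = 130, on the back edge of the lint box: 0 = shut, grows as it opens; starts at 0.3 to 0.6 rad. Stiff: it stays where it is left, and about 1 N down on its front half shuts it. A steel bar handle, 70 long, stands 28 above the lid, parallel to the hinge and 70 from it.
- lid_front (a point): middle of the front top edge of the lid, 150 from the hinge line
- turnbutton (a joint): red turnbutton on a small bracket in front of the lint box, vertical pivot at (10, 100): 0 = its tongue lies along the box front (pointing to rig +y), lid free; 1.57 (end stop) = tongue points to rig +x, over the front edge of the shut lid. It turns clockwise seen from above as the value grows; starts at 0 to 0.25 rad, friction (0.06 N m) keeps it where it is left.
- turnbutton_top (a point): top of the turnbutton's wing on the pivot axis, z = 167 in the rig frame. The wing is 12 thick, 42 long along the tongue (19 behind to 23 ahead of the pivot) and 22 high above the tongue, which is equally thick and 8 high, its underside 3 above the shut lid's top (z = 134).
- turnbutton_tip (a point): end of the tongue, 40 from the pivot axis, 4 above the tongue's underside
- probe_arm (a joint): how far the telescoping probe arm is pushed out from park, m: 0 = parked, grows to 0.115 as it moves along rig +x. At park a catch locks it until the lock button is pressed in by about 5 mm; the button need not stay pressed once the arm is 20 mm out. A return spring pushes it back into the catch if let go (2.4 N at park, 4.5 N at 0.10).
- grip: black handle of the probe arm, 50 long (x) x 32 wide (y) x 64 high (axes as the rig's), riding on the rail; origin at the middle of its underside, which is at (-130, -90, 46) in the rig when parked. Free to be taken from above with the fingers on its left and right sides.
- grip_mid (a point): middle of the handle, 42 above its underside, level with the middle of the lock button: the height to squeeze at
- lock_button (a joint): how far the orange lock button is pressed in, m: 0 = out, 0.006 = fully in. It is a pad 32 long x 24 high on the right side (-y) of the handle, 8 proud of it when out, so handle and button measure 40 across, 34 when squeezed; 1.4 N starts it, 3.5 N presses it fully in.
- pointer (a point): tip of the yellow pointer of the handle, 60 ahead (+x) and 43 to the left (+y) of the handle's middle, just above the scale
- mark (a point): point of the red depth marker clipped on the scale that the pointer must reach; it lies straight ahead (rig +x) of the parked pointer, 50 to 90 mm away. Marker 3 wide, stays put.
- meter: yellow handheld air meter, 160 x 68 x 28, lying on the bench; bystander
- nut_driver: screwdriver lying on the bench; bystander
- lint_brush: brush lying on the bench; bystander
- mug: blue mug, 80 across, 90 high; bystander
- degreaser: blue bottle, 70 across, 190 high; bystander
- screw_tray: small steel tray, 75 x 55 x 20, in front of the lint box; bystander
- duct_clamp: flat steel ring, 108 across, 12 high, lying to the right of the rail; bystander

How it is judged:
By the outcome, as a careful person would: the job done as asked, in the order asked, and still so for the second after the job is handed in, while the arm keeps its last pose, push and grip.
It also fails if it takes over 64 s, if anything falls off the work surface, if the arm or the gripper's body presses on something with over 40 N, if the wrist force passes 120 N, or if a joint passes its speed limit or range.

## Robot

A 6-joint arm with a two-finger parallel gripper is mounted at the origin on the work surface. World frame = base frame: x ahead of the robot, y to its left, z up, the work surface at z = 0. Lengths are in m, angles in degrees, forces in N, time in s.
With the tool pointing down it reaches from about 0.3 to 0.85 m from the base axis. Payload 5.4 kg.
Tool frame: the origin (TCP) lies between the finger pads; the fingertips stand 22 mm ahead of it and the grasp point (between the pads) lies 3 mm ahead of it (tip_extent is the distance from the TCP to the fingertips, in m); z points along the fingers, y is the line along which they close (so a half turn about z gives the same grasp; the last joint's range is limited). The gripper opens to 85 mm and grips with 20 to 120 N. Pads are 22 mm wide; open, the fingers measure 114 mm over their backs; the gripper's body (76 mm by 85 mm) begins 54 mm behind the grasp point. The pads swing forward as they close: fully open they stand 13 mm farther back than shut.
Start: joints at [-81.71, 9.076, 91.501, -0, 79.423, -12.038], TCP at [0.2, -0.539, 0.253] pointing down, gripper open.
Joint ranges: [-166.64, 166.64], [-54.1, 131.32], [10.49, 154.53], [-73.88, 253.88], [9.74, 151.15], [-171.62, 171.62]. Speed limits (degrees/s): [147.25, 147.25, 180, 180, 180, 180].

## Interface

Orientations are given as [roll, pitch, yaw] about the fixed x, y, z axes, in that order (R = Rz(yaw) Ry(pitch) Rx(roll)).
In Python, from station import get_obs, read_camera, calibration, close_job, search_frame, landmark_of, tip_extent gives the robot as it stands.
- The arm moves only by the tool carry_out, never from a script. Its argument "series" is a list that holds one entry, the list of rows, each a list of 7 numbers: the gripper's target within -1 to 1 (shut at 1, half-way at 0, fully open at -1), then the shift along the world's x, y, z in m, then the turn, a rotation vector about the world's x, y, z in rad. In form: [[[jaw, tx, ty, tz, wx, wy, wz], ...]]. A call has exactly 10 rows; each row shifts and turns the commanded pose from where the row before left it; what a row does not reach is not made up. A row lasts 1/10 s, in which the tool goes at most 50 mm and 8.59 degrees, less where a joint would pass 70% of its speed; a pose out of reach is approached as far as the arm can. A call with a gripper value outside its range is refused whole. The fingers move at their own pace and stop on an object; the grip force is fixed at half the most. Time passes only in rows, so rows that do not move let the fingers close, or fill a call up. It gives the time, the measured TCP pose, the force, the opening and the grip force at its end, in the units of the state.
- get_obs(): the state, without advancing time (a new reading comes with each control period).
- read_camera(name): name is "scene" or "top" or "wrist"; returns the picture (384x512x3 uint8, red, green, blue); there is no depth.
- calibration(name): a dict with "fx", "fy", "cx", "cy" (pixels), "R" (3x3) and "t" (3): a world point X has camera coordinates R X + t; the wrist camera has in their place "tool_from_camera" (4x4, takes a point from camera to tool coordinates, whose origin is the TCP and whose axes are the flange's). Camera axes: x right, y down, z forward; pixel columns grow to the right and rows downward; lengths in m; the calibration is good to about 2 mm. A picture is of the moment at which its call begins: read the wrist's pose just before it. calibration takes no time and is no camera call.
- close_job(): hands the job in; it is judged then, once.
Trained networks look in the newest picture that a camera, given by its name, has taken for a name from the list of things; names that differ only in an ending like _2 or _b are one class to them, and where a whole thing is asked for, a point or a joint stands for the part that bears it (a point fixed in the world has none). Each returns a list of dicts, best first, with "conf" (0 to 1); they miss things now and then, are a little off and sometimes report something else, mostly with a low value. They report only what shows in the picture. A call takes as long as a camera call.
- search_frame(camera, query): "uv" ([column, row] in pixels, amid what is visible of it).
- landmark_of(camera, query): "uv" ([column, row] in pixels: a listed point, or the origin of a listed thing).
The state is a dict: "time": time; "qpos": joint angles; "qvel": joint speeds; "tau": joint torques, N m; "position": TCP position; "eef_rot": TCP orientation; "contact_force": force on the tool from outside, world axes, zero at the start; "moment": the same for the moment, N m; "finger_gap": opening from 0.0 (shut) to 1.0 (fully open); "gripper_force": force on a finger pad.
Only numpy, scipy, OpenCV 4.12 (cv2) and the standard library are available. Lean on these libraries where they do the work, as an engineer would, in place of code of your own. Each camera call takes 0.05 s, during which the arm holds its last target. There are 200 camera calls.

## Working session

There is one attempt and no reset: what is moved stays moved. The work goes in short steps, Python scripts to look and compute and a tool call to move; the robot and the scene stay as the last step left them, time stands still between calls to the robot, and variables do not carry over. Pictures are saved under pics/ and viewed, at most 10 in all, crops included, and the job is handed in when it is done.

Besides the shell and the picture viewer there is one more tool, called by a JSON object that holds its "fn" and its "kwargs". carry_out: Moves the arm, as the interface text tells. Its arguments: {"type":"object","properties":{"series":{"type":"array","items":{"type":"array","items":{"type":"array","items":{"type":"number"}}}}},"required":["series"]}

```bash
ls; mkdir -p pics; cat > h.py <<'E'
import numpy as np, cv2
from station import *
from scipy.spatial.transform import Rotation as Rn
def K(c): return np.array([[c['fx'],0,c['cx']],[0,c['fy'],c['cy']],[0,0,1]])
def proj(cam,X):
    c=calibration(cam)
    if 'R' in c: R,t=np.array(c['R']),np.array(c['t'])
    else:
        o=get_obs(); T=np.eye(4); T[:3,:3]=Rn.from_euler('xyz',o['eef_rot'],degrees=True).as_matrix(); T[:3,3]=o['position']
        M=np.linalg.inv(T@np.array(c['tool_from_camera'])); R,t=M[:3,:3],M[:3,3]
    p=(np.atleast_2d(X)@R.T+t)@K(c).T
    return p[:,:2]/p[:,2:]
def save(cam,name):
    cv2.imwrite('pics/'+name,cv2.cvtColor(read_camera(cam),cv2.COLOR_RGB2BGR))
E
python3 - <<'E'
from h import *
o=get_obs();print(o)
ims=[cv2.cvtColor(read_camera(c),cv2.COLOR_RGB2BGR) for c in('scene','top')]
cv2.imwrite('pics/a.png',ims[0]);cv2.imwrite('pics/b.png',ims[1])
for c in('scene','top'):
  for q in('rail_end','lid_front','turnbutton_top','turnbutton_tip','grip_mid','grip','pointer','mark','test_rig'):
    print(c,q,[(np.round(d['uv'],1).tolist(),round(d['conf'],2)) for d in landmark_of(c,q)[:2]])
E
```

```text
pics
{'time': 0.0, 'qpos': array([-8.17099826e+01,  9.11337774e+00,  9.15722958e+01,  5.29061204e-04,
        7.94220183e+01, -1.20387371e+01]), 'qvel': array([-0.05119681,  0.00443635,  0.08929408,  0.06621043, -0.02554013,
       -0.00842157]), 'tau': array([ 2.35841844e-04, -3.95995724e+01, -3.31432664e+01, -2.81426219e-04,
        8.28274438e-03, -2.35351706e-06]), 'position': array([ 0.19965116, -0.53863486,  0.25230865]), 'eef_rot': array([-1.79894785e+02, -2.29700516e-02,  2.03286358e+01]), 'contact_force': array([-0.16575271, -0.17892106,  0.84364108]), 'moment': array([-0.03249478, -0.0274832 , -0.0434092 ]), 'gripper_force': 0.0, 'finger_gap': 0.9969335892074966}
scene rail_end [([223.0, 254.3], 0.96)]
scene lid_front [([212.4, 221.1], 0.74), ([255.0, 204.3], 0.61)]
scene turnbutton_top [([272.1, 190.5], 0.5), ([363.5, 171.7], 0.16)]
scene turnbutton_tip [([280.6, 189.7], 0.65)]
scene grip_mid [([188.6, 205.6], 0.61), ([340.9, 156.5], 0.28)]
scene grip [([192.1, 214.8], 0.67)]
scene pointer [([256.4, 203.6], 0.72), ([211.9, 217.9], 0.58)]
scene mark [([223.5, 234.2], 0.44)]
scene test_rig [([237.2, 238.9], 0.56)]
top rail_end [([315.4, 163.0], 0.83), ([320.3, 223.1], 0.68)]
top lid_front [([254.0, 170.5], 0.62)]
top turnbutton_top [([404.3, 214.4], 0.51), ([255.9, 178.2], 0.49)]
top turnbutton_tip [([242.6, 178.3], 0.45)]
top grip_mid [([253.9, 168.6], 0.47)]
top grip [([319.8, 218.9], 0.68)]
top pointer [([306.0, 202.5], 0.74), ([322.3, 221.5], 0.44)]
top mark []
top test_rig [([288.3, 182.7], 0.56)]
```

View pics/a.png

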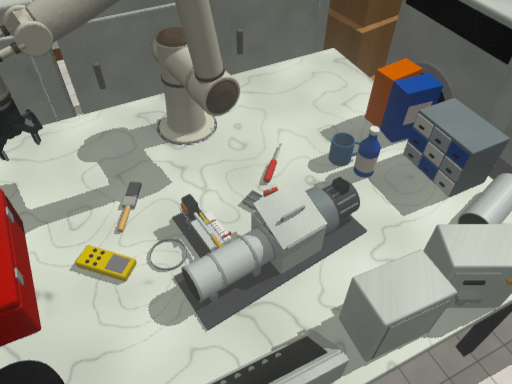

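View pics/b.png

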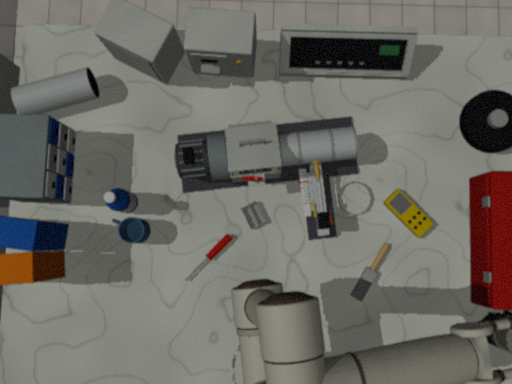

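The scene picture shows the rig with the black handle at about (190,205), the turnbutton at (272,191) and the lid partly open. In the top picture the turnbutton is at (254,179), the handle at (321,215) and the rail end at (315,163). I'll fit the rig pose to these points.

```bash
cat >> h.py <<'E'
def rig(p,X):
    X=np.atleast_2d(X)/1000.; c,s=np.cos(p[2]),np.sin(p[2])
    return X@np.array([[c,-s,0],[s,c,0],[0,0,1]]).T+[p[0],p[1],0]
def lidpt(a,d=150,h=4,y=100): return [175-d*np.cos(a)+h*np.sin(a)*1, y, 130+d*np.sin(a)+h*np.cos(a)]
def tip(q,z=141): return [10+40*np.sin(q),100+40*np.cos(q),z]
E
cat > fit.py <<'E'
from h import *
from scipy.optimize import least_squares
obs=[('top','rail',(315.4,163)),('top','tt',(255.9,178.2)),('top','tip',(242.6,178.3)),('top','grip',(319.8,218.9)),('top','ptr',(306,202.5)),('top','lf',(254,170.5)),
('scene','rail',(223,254.3)),('scene','tt',(272.1,190.5)),('scene','tip',(280.6,189.7)),('scene','gm',(188.6,205.6)),('scene','grip',(192.1,214.8)),('scene','ptr',(211.9,217.9)),('scene','lf',(255,204.3))]
def pt(n,p): return {'rail':[50,-90,45],'tt':[10,100,167],'tip':tip(p[4]),'grip':[-130,-90,46],'gm':[-130,-90,88],'ptr':[-70,-47,47],'lf':lidpt(p[3])}[n]
def res(p): return np.concatenate([proj(c,rig(p,pt(n,p)))[0]-uv for c,n,uv in obs])
r=least_squares(res,[.45,0,0,.4,.1],loss='soft_l1',f_scale=2)
print(np.round(r.x,4)); 
for o,e in zip(obs,res(r.x).reshape(-1,2)): print(o[:2],np.round(e,1))
E
python3 fit.py
```

```text
[ 0.583  -0.0469  0.1296 -0.0673  0.0041]
('top', 'rail') [-0.2  1. ]
('top', 'tt') [-0.  -0.6]
('top', 'tip') [-0.1  1.7]
('top', 'grip') [1.9 1.9]
('top', 'ptr') [-0.1  0.6]
('top', 'lf') [1.6 4. ]
('scene', 'rail') [-0.3  1.8]
('scene', 'tt') [-1.4  0.3]
('scene', 'tip') [1.  1.6]
('scene', 'gm') [2.1 0.3]
('scene', 'grip') [ 0. -0.]
('scene', 'ptr') [2.3 3.4]
('scene', 'lf') [18.2 -0.2]
```

{"fn": "carry_out", "kwargs": {"series": [[[-1,0.03,0.037,0.012,0,0,-0.0225],[-1,0.03,0.037,0.012,0,0,-0.0225],[-1,0.03,0.037,0.012,0,0,-0.0225],[-1,0.03,0.037,0.012,0,0,-0.0225],[-1,0.03,0.037,0.012,0,0,-0.0225],[-1,0.03,0.037,0.012,0,0,-0.0225],[-1,0.03,0.037,0.012,0,0,-0.0225],[-1,0.03,0.037,0.012,0,0,-0.0225],[-1,0.03,0.037,0.012,0,0,-0.0225],[-1,0,0,0,0,0,0]]]}}

```text
time: 2.0
position: [0.4728, -0.2022, 0.3635]
eef_rot: [179.9, -0.2, 9.1]
contact_force: [0.1, -0.2, 0.3]
finger_gap: 0.998
gripper_force: 0.0
```

```bash
cat > look.py <<'E'
import sys
from h import *
o=get_obs();print(o['time'],np.round(o['position'],4),np.round(o['eef_rot'],2))
print(np.round(calibration('wrist')['tool_from_camera'],3).tolist())
save('wrist',sys.argv[1])
for q in('rail_end','lid_front','turnbutton_top','turnbutton_tip','grip_mid','grip','pointer','mark'):
    print(q,[(np.round(d['uv'],1).tolist(),round(d['conf'],2)) for d in landmark_of('wrist',q)[:2]])
P=[.583,-.0469,.1296]
for n,X in dict(rail=[50,-90,45],tt=[10,100,167],grip=[-130,-90,46],gm=[-130,-90,88],ptr=[-70,-47,47]).items(): print('pred',n,np.round(proj('wrist',rig(P,X))[0]))
E
python3 look.py c.png
```

```text
2.0 [ 0.4728 -0.2022  0.3635] [179.93  -0.24   9.12]
[[0.0, -0.96, -0.28, 0.071], [1.0, 0.001, -0.002, 0.0], [0.002, -0.28, 0.96, -0.12], [0.0, 0.0, 0.0, 1.0]]
rail_end [([219.7, 150.3], 0.51)]
lid_front [([158.0, 41.9], 0.23)]
turnbutton_top []
turnbutton_tip []
grip_mid [([216.8, 152.0], 0.86)]
grip [([219.0, 147.2], 0.89), ([155.1, 45.6], 0.54)]
pointer [([221.8, 146.2], 0.65), ([186.2, 101.2], 0.62)]
mark [([179.7, 43.7], 0.5)]
pred rail [215. -12.]
pred tt [-27.  -6.]
pred grip [217. 142.]
pred gm [213. 148.]
pred ptr [182.  94.]
```

{"fn": "carry_out", "kwargs": {"series": [[[1,0.0175,0.029,-0.004,0,0,-0.0035],[1,0.0175,0.029,-0.004,0,0,-0.0035],[1,0.0175,0.029,-0.004,0,0,-0.0035],[1,0.0175,0.029,-0.004,0,0,-0.0035],[1,0.0175,0.029,-0.004,0,0,-0.0035],[1,0.0175,0.029,-0.004,0,0,-0.0035],[1,0.0175,0.029,-0.004,0,0,-0.0035],[1,0.0175,0.029,-0.004,0,0,-0.0035],[1,0.0175,0.029,-0.004,0,0,-0.0035],[1,0,0,0,0,0,0]]]}}

```text
time: 3.45
position: [0.6279, 0.0575, 0.3237]
eef_rot: [-179.9, 0.1, 7.1]
contact_force: [0.6, -0.3, 0.6]
finger_gap: 0.003
gripper_force: 0.0
```

```bash
python3 look.py d.png
```

```text
3.45 [0.6279 0.0575 0.3237] [-1.799e+02  9.000e-02  7.090e+00]
[[0.0, -0.96, -0.281, 0.071], [1.0, 0.001, -0.002, 0.0], [0.002, -0.281, 0.96, -0.12], [0.0, 0.0, 0.0, 1.0]]
rail_end [([406.6, 159.5], 0.74)]
lid_front [([255.3, 208.7], 0.6)]
turnbutton_top [([253.3, 234.6], 0.76), ([255.3, 214.5], 0.51)]
turnbutton_tip [([216.1, 215.3], 0.84)]
grip_mid [([410.8, 302.9], 0.94)]
grip [([396.5, 286.3], 0.59)]
pointer [([371.1, 248.2], 0.62)]
mark [([371.1, 201.0], 0.62)]
pred rail [408. 155.]
pred tt [252. 225.]
pred grip [393. 284.]
pred gm [406. 303.]
pred ptr [366. 245.]
```

```bash
python3 -c "
import cv2,numpy as np
cv2.imwrite('pics/cd.png',np.hstack([cv2.resize(cv2.imread('pics/'+f),(400,300)) for f in('c.png','d.png')]))"
```

```text
(no output)
```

View pics/cd.png

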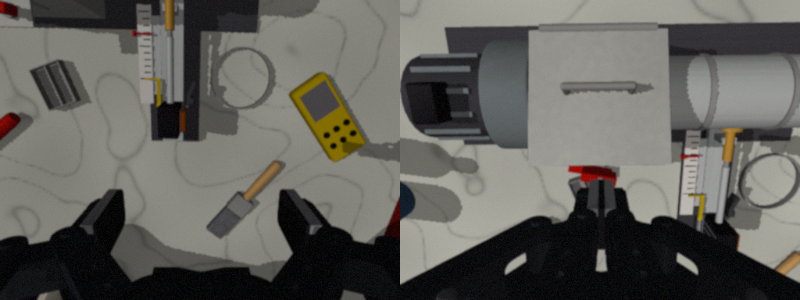

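The wrist views agree with the network. The handle, yellow pointer and red marker lie on the scale side, and the lid is ahead of the red turnbutton, which points along the box front. I'll refit with these points.

```bash
cat > fit2.py <<'E'
from h import *
import h
from scipy.optimize import least_squares
V={'c':([0.4728,-.2022,.3635],[179.93,-.24,9.12]),'d':([.6279,.0575,.3237],[-179.9,.09,7.09])}
def pj(cam,X):
    if cam in V:
        h.get_obs=lambda:{'position':V[cam][0],'eef_rot':V[cam][1]}; return proj('wrist',X)
    return proj(cam,X)
obs=[('top','rail',(315.4,163)),('top','tt',(255.9,178.2)),('top','ptr',(306,202.5)),('scene','rail',(223,254.3)),('scene','tt',(272.1,190.5)),('scene','gm',(188.6,205.6)),('scene','ptr',(211.9,217.9)),
('c','gm',(216.8,152)),('c','grip',(219,147.2)),('c','ptr',(186.2,101.2)),('c','mark',(179.7,43.7)),
('d','rail',(406.6,159.5)),('d','lf',(255.3,208.7)),('d','tt',(253.3,234.6)),('d','tip',(216.1,215.3)),('d','gm',(410.8,302.9)),('d','grip',(396.5,286.3)),('d','ptr',(371.1,248.2)),('d','mark',(371.1,201))]
def pt(n,p): return {'rail':[50,-90,45],'tt':[10,100,167],'tip':tip(p[4]),'grip':[-130,-90,46],'gm':[-130,-90,88],'ptr':[-70,-47,47],'lf':lidpt(p[3]),'mark':[-70+p[5]*1000,-47,47]}[n]
W={'top':1,'scene':1,'c':1,'d':1}
def res(p): return np.concatenate([pj(c,rig(p,pt(n,p)))[0]-uv for c,n,uv in obs])
if __name__=='__main__':
    r=least_squares(res,[.58,-.047,.13,.4,.1,.07],loss='soft_l1',f_scale=2)
    print(np.round(r.x,4))
    for o,e in zip(obs,res(r.x).reshape(-1,2)): print(o[:2],np.round(e,1))
    p=r.x
    for n,X in dict(press=[60,100,134],tt=[10,100,167],tip=tip(p[4]),gm=[-130,-90,88]).items(): print(n,np.round(rig(p,X)[0],4))
E
python3 fit2.py
```

```text
[ 0.5792 -0.046   0.1513  0.5588  0.2065  0.0665]
('top', 'rail') [-0.9  1.6]
('top', 'tt') [-0.4  1.4]
('top', 'ptr') [0.1 1.4]
('scene', 'rail') [0.1 0.9]
('scene', 'tt') [-2.1 -1.2]
('scene', 'gm') [1.5 0.1]
('scene', 'ptr') [1.8 2.8]
('c', 'gm') [0.5 0.9]
('c', 'grip') [2.  0.1]
('c', 'ptr') [ 0.  -0.8]
('c', 'mark') [3.7 0.4]
('d', 'rail') [ 3.4 -1.9]
('d', 'lf') [-3.8  0.3]
('d', 'tt') [ 0.6 -1.7]
('d', 'tip') [-2.1 -0.2]
('d', 'gm') [-0.5  3.4]
('d', 'grip') [0.4 0.8]
('d', 'ptr') [-2.5  0.2]
('d', 'mark') [ 1.  -0.5]
press [0.6235 0.0619 0.134 ]
tt [0.574  0.0543 0.167 ]
tip [0.5762 0.0943 0.141 ]
gm [ 0.4643 -0.1546  0.088 ]
```

{"fn": "carry_out", "kwargs": {"series": [[[1,-0.001,0.001,-0.022,0,0,0.007],[1,-0.001,0.001,-0.022,0,0,0.007],[1,-0.001,0.001,-0.022,0,0,0.007],[1,0,0.001,-0.022,0,0,0.007],[1,0,0,-0.012,0,0,0],[1,0,0,-0.012,0,0,0],[1,0,0,-0.012,0,0,0],[1,0,0,-0.012,0,0,0],[1,0,0,-0.012,0,0,0],[1,0,0,-0.012,0,0,0]]]}}

```text
time: 4.9
position: [0.6244, 0.0588, 0.1647]
eef_rot: [180.0, -0.0, 8.5]
contact_force: [-0.0, 0.4, 0.0]
finger_gap: 0.003
gripper_force: 0.4
```

{"fn": "carry_out", "kwargs": {"series": [[[1,0,0,-0.003,0,0,0],[1,0,0,-0.002,0,0,0],[1,0,0,-0.002,0,0,0],[1,0,0,-0.002,0,0,0],[1,0,0,-0.001,0,0,0],[1,0,0,0,0,0,0],[1,0,0,0,0,0,0],[1,0,0,0,0,0,0],[1,0,0,0,0,0,0],[1,0,0,0,0,0,0]]]}}

```text
time: 5.9
position: [0.6246, 0.0588, 0.156]
eef_rot: [180.0, -0.1, 8.5]
contact_force: [-1.1, 0.5, 5.0]
finger_gap: -0.0
gripper_force: 2.7
```

The lid is shut: the fingertips are at z = 0.134 with 5 N. Next I'll lift, turn the tool and go over the turnbutton.

{"fn": "carry_out", "kwargs": {"series": [[[1,0,0,0.03,0,0,0],[0.2,0,0,0.035,0,0,0.137],[0,-0.01,-0.001,0.015,0,0,0.137],[0,-0.01,-0.001,0,0,0,0.137],[0,-0.01,-0.001,0,0,0,0.137],[0,-0.01,-0.001,0,0,0,0.137],[0,-0.01,-0.001,0,0,0,0.137],[0,0,0,0,0,0,0.137],[0,0,0,0,0,0,0.137],[0,0,0,0,0,0,0.137]]]}}

```text
time: 6.9
position: [0.5739, 0.0538, 0.2346]
eef_rot: [-180.0, 0.0, 79.5]
contact_force: [-0.3, -0.4, -0.1]
finger_gap: 0.499
gripper_force: 0.0
```

{"fn": "carry_out", "kwargs": {"series": [[[0,0,0,0,0,0,0.137],[0,0,0,0,0,0,0],[0,0,0,0,0,0,0],[0,0,0,0,0,0,0],[0,0,0,0,0,0,0],[0,0,0,0,0,0,0],[0,0,0,0,0,0,0],[0,0,0,0,0,0,0],[0,0,0,0,0,0,0],[0,0,0,0,0,0,0]]]}}

```text
time: 7.9
position: [0.5743, 0.0538, 0.2353]
eef_rot: [180.0, 0.0, 87.0]
contact_force: [-0.2, 0.0, 0.4]
finger_gap: 0.502
gripper_force: 0.0
```

```bash
sed -i 's/^P=.*/P=[.5792,-.046,.1513]/' look.py; python3 look.py e.png
```

```text
7.9 [0.5743 0.0538 0.2353] [179.99   0.    87.01]
[[0.0, -0.96, -0.278, 0.071], [1.0, 0.0, -0.001, -0.0], [0.001, -0.278, 0.96, -0.12], [0.0, 0.0, 0.0, 1.0]]
rail_end [([324.9, 329.1], 0.77), ([262.1, 218.8], 0.15)]
lid_front [([279.9, 192.2], 0.95)]
turnbutton_top [([260.6, 216.2], 0.91)]
turnbutton_tip [([262.3, 144.9], 0.7)]
grip_mid []
grip []
pointer [([213.9, 311.5], 0.83)]
mark [([272.9, 304.2], 0.46)]
pred rail [328. 324.]
pred tt [258. 212.]
pred grip [171. 352.]
pred gm [160. 383.]
pred ptr [213. 311.]
```

View pics/e.png

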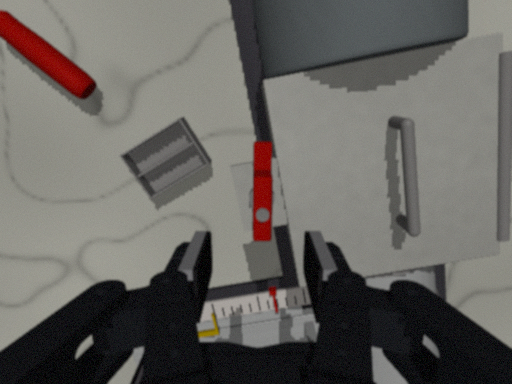

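The turnbutton's wing, top at (262,216), lies square between the pads. The lid is shut and flat. I'll descend, grip the wing and turn it.

{"fn": "carry_out", "kwargs": {"series": [[[0,0.001,-0.001,-0.02,0,0,0],[0,0,0,-0.02,0,0,0],[0,0,0,-0.015,0,0,0],[0,0,0,-0.008,0,0,0],[0.4,0,0,-0.001,0,0,0],[1,0,0,0,0,0,0],[1,0,0,0,0,0,0],[1,0,0,0,0,0,0],[1,0,0,0,0,0,0],[1,0,0,0,0,0,0]]]}}

```text
time: 9.35
position: [0.5767, 0.0527, 0.1722]
eef_rot: [179.8, -0.0, 87.0]
contact_force: [5.6, 0.4, -4.5]
finger_gap: 0.125
gripper_force: 62.8
```

{"fn": "carry_out", "kwargs": {"series": [[[1,0.001,0,0,0,0,-0.137],[1,0,0,0,0,0,-0.137],[1,0,0,0,0,0,-0.137],[1,0,0,0,0,0,-0.137],[1,0,0,0,0,0,-0.137],[1,0,0,0,0,0,-0.137],[1,0,0,0,0,0,-0.137],[1,0,0,0,0,0,-0.137],[1,0,0,0,0,0,-0.137],[1,0,0,0,0,0,-0.1]]]}}

```text
time: 10.35
position: [0.5768, 0.053, 0.1722]
eef_rot: [180.0, -0.1, 10.4]
contact_force: [0.2, 0.0, -1.9]
finger_gap: 0.123
gripper_force: 63.2
```

{"fn": "carry_out", "kwargs": {"series": [[[1,0,0,0,0,0,-0.03],[1,0,0,0,0,0,-0.03],[1,0,0,0,0,0,0],[0.4,0,0,0,0,0,0],[0.1,0,0,0,0,0,0],[0,0,0,0,0,0,0],[0,0,0,0.02,0,0,0],[0,0,0,0.03,0,0,0],[0,0,0,0.03,0,0,0],[0,0,0,0,0,0,0]]]}}

```text
time: 11.35
position: [0.5787, 0.0525, 0.2567]
eef_rot: [179.9, -0.5, 7.2]
contact_force: [-0.5, -0.5, 1.3]
finger_gap: 0.498
gripper_force: 0.0
```

```bash
python3 look.py f.png
```

```text
11.35 [0.5787 0.0525 0.2567] [179.87  -0.51   7.22]
[[0.0, -0.96, -0.281, 0.071], [1.0, 0.001, -0.002, 0.0], [0.002, -0.281, 0.96, -0.12], [0.0, 0.0, 0.0, 1.0]]
rail_end [([444.8, 128.4], 0.61)]
lid_front [([256.1, 172.4], 0.63), ([255.9, 141.3], 0.4)]
turnbutton_top [([253.0, 205.7], 0.57), ([447.5, 308.9], 0.5)]
turnbutton_tip [([255.2, 141.8], 0.72)]
grip_mid []
grip [([424.3, 282.2], 0.59), ([446.7, 308.6], 0.49)]
pointer [([394.8, 239.3], 0.84)]
mark [([401.1, 179.0], 0.46)]
pred rail [452. 119.]
pred tt [255. 206.]
pred grip [430. 284.]
pred gm [451. 308.]
pred ptr [396. 236.]
```

View pics/f.png

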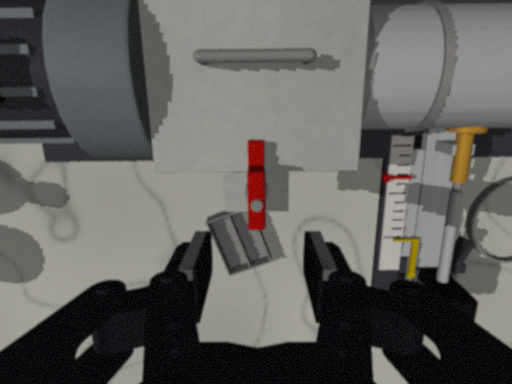

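The turnbutton tongue now points across the lid front, from (257,228) to (256,141). The pointer tip is at (394,239) and the marker at (401,178). I'll refit for the handle grasp.

```bash
cat > fit3.py <<'E'
from fit2 import *
import fit2
V['e']=([.5743,.0538,.2353],[179.99,0,87.01]); V['f']=([.5787,.0525,.2567],[179.87,-.51,7.22])
obs+= [('e','rail',(324.9,329.1)),('e','tt',(260.6,216.2)),('e','ptr',(213.9,311.5)),('e','mark',(272.9,304.2)),
('f','rail',(444.8,128.4)),('f','tt',(253,205.7)),('f','grip',(424.3,282.2)),('f','gm',(446.7,308.6)),('f','ptr',(394.8,239.3)),('f','mark',(401.1,179))]
r=least_squares(res,[.58,-.047,.13,.4,.1,.07],loss='soft_l1',f_scale=2);p=r.x
print(np.round(p,4))
for o,e in list(zip(obs,res(p).reshape(-1,2)))[7:]: print(o[:2],np.round(e,1))
for n,X in dict(tt=[10,100,167],gm=[-130,-90,88],gbtn=[-130,-94,88]).items(): print(n,np.round(rig(p,X)[0],4))
E
python3 fit3.py
```

```text
[ 0.5797 -0.0473  0.1412  0.5222  0.1583  0.0664]
('c', 'gm') [0.6 1.4]
('c', 'grip') [2.1 0.5]
('c', 'ptr') [ 0.5 -0.7]
('c', 'mark') [4.8 0.7]
('d', 'rail') [ 4.9 -1.5]
('d', 'lf') [-1.2  0.1]
('d', 'tt') [ 2.2 -3.1]
('d', 'tip') [-0.9 -0.1]
('d', 'gm') [-0.5  3.8]
('d', 'grip') [0.4 1.1]
('d', 'ptr') [-2.1  0.3]
('d', 'mark') [ 2.  -0.3]
('e', 'rail') [ 2.  -4.2]
('e', 'tt') [-1.2 -3.5]
('e', 'ptr') [-1.4 -0.4]
('e', 'mark') [-0.4 -3.1]
('f', 'rail') [ 2.7 -3.7]
('f', 'tt') [2.6 0.2]
('f', 'grip') [1.3 3.3]
('f', 'gm') [-0.9  0. ]
('f', 'ptr') [-1.7 -1.6]
('f', 'mark') [-1.8 -0.7]
tt [0.5756 0.0531 0.167 ]
gm [ 0.4637 -0.1547  0.088 ]
gbtn [ 0.4643 -0.1587  0.088 ]
```

{"fn": "carry_out", "kwargs": {"series": [[[-1,-0.019,-0.0347,-0.003,0,0,0.003],[-1,-0.019,-0.0347,-0.005,0,0,0.003],[-1,-0.019,-0.0347,-0.007,0,0,0.003],[-1,-0.019,-0.0347,-0.007,0,0,0.003],[-1,-0.019,-0.0347,-0.007,0,0,0.003],[-1,-0.019,-0.0347,-0.007,0,0,0.003],[-1,0,0,-0.01,0,0,0],[-1,0,0,-0.01,0,0,0],[-1,0,0,0,0,0,0],[-1,0,0,0,0,0,0]]]}}

```text
time: 12.8
position: [0.4626, -0.1543, 0.195]
eef_rot: [-180.0, 0.0, 8.3]
contact_force: [0.3, 0.2, 0.7]
finger_gap: 1.002
gripper_force: 0.0
```

```bash
sed -i 's/^P=.*/P=[.5797,-.0473,.1412]/' look.py; python3 look.py g.png
```

```text
12.8 [ 0.4626 -0.1543  0.195 ] [-1.7996e+02  3.0000e-02  8.3400e+00]
[[0.0, -0.96, -0.281, 0.071], [1.0, 0.001, -0.002, 0.0], [0.002, -0.281, 0.96, -0.12], [0.0, 0.0, 0.0, 1.0]]
rail_end [([382.7, 314.3], 0.52)]
lid_front []
turnbutton_top []
turnbutton_tip []
grip_mid [([259.6, 191.1], 0.63), ([154.1, 14.6], 0.49)]
grip [([256.9, 175.8], 0.81)]
pointer [([204.4, 100.7], 0.72)]
mark [([198.1, 9.1], 0.83)]
pred rail [258. -77.]
pred tt [-254. -110.]
pred grip [257. 176.]
pred gm [257. 191.]
pred ptr [202. 102.]
```

View pics/g.png

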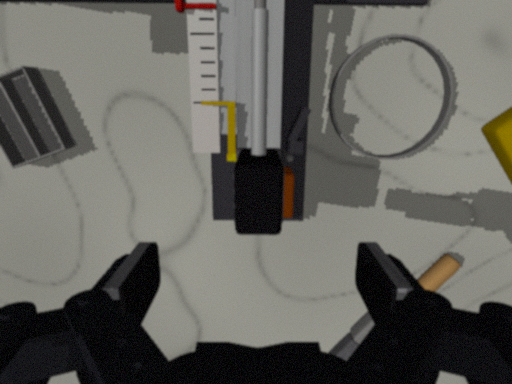

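The handle, top at about (260,185), sits centred between the open fingers with the orange button on its right. The pointer tip is at (197,102) and the marker at (190,6). I'll descend and squeeze.

{"fn": "carry_out", "kwargs": {"series": [[[-1,0.001,-0.001,-0.025,0,0,0],[-1,0,0,-0.025,0,0,0],[-1,0,0,-0.025,0,0,0],[-1,0,0,-0.02,0,0,0],[-1,0,0,-0.009,0,0,0],[-0.3,0,0,0,0,0,0],[0.1,0,0,0,0,0,0],[1,0,0,0,0,0,0],[1,0,0,0,0,0,0],[1,0,0,0,0,0,0]]]}}

```text
time: 14.25
position: [0.464, -0.1548, 0.0933]
eef_rot: [-179.9, -0.1, 8.2]
contact_force: [-4.0, 14.5, 13.3]
finger_gap: 0.373
gripper_force: 60.6
```

{"fn": "carry_out", "kwargs": {"series": [[[1,0,0,0,0,0,0],[1,0,0,0,0,0,0],[1,0,0,0,0,0,0],[1,0,0,0,0,0,0],[1,0,0,0,0,0,0],[1,0,0,0,0,0,0],[1,0,0,0,0,0,0],[1,0,0,0,0,0,0],[1,0,0,0,0,0,0],[1,0,0,0,0,0,0]]]}}

```text
time: 15.25
position: [0.464, -0.1548, 0.0933]
eef_rot: [-179.9, -0.1, 8.2]
contact_force: [-3.8, 14.3, 13.6]
finger_gap: 0.368
gripper_force: 60.3
```

{"fn": "carry_out", "kwargs": {"series": [[[1,0,0.002,0.002,0,0,0],[1,0.006,0.00086,0,0,0,0],[1,0.006,0.00086,0,0,0,0],[1,0.006,0.00086,0,0,0,0],[1,0.006,0.00086,0,0,0,0],[1,0.006,0.00086,0,0,0,0],[1,0.006,0.00086,0,0,0,0],[1,0.006,0.00086,0,0,0,0],[1,0.006,0.00086,0,0,0,0],[1,0,0,0,0,0,0]]]}}

```text
time: 16.25
position: [0.5121, -0.148, 0.0934]
eef_rot: [179.9, -0.0, 8.3]
contact_force: [-3.6, -4.9, -4.0]
finger_gap: 0.363
gripper_force: 63.8
```

```bash
cat > pm.py <<'E'
import sys
from h import *
o=get_obs();print(np.round(o['position'],4),np.round(o['eef_rot'],1),o['contact_force'])
img=read_camera('wrist')
for q in('pointer','mark'): print(q,[(np.round(d['uv'],1).tolist(),round(d['conf'],2)) for d in landmark_of('wrist',q)[:2]])
cv2.imwrite('pics/'+sys.argv[1],cv2.cvtColor(cv2.resize(img[0:190,120:320],None,fx=3,fy=3,interpolation=cv2.INTER_CUBIC),cv2.COLOR_RGB2BGR))
P=[.5797,-.0473,.1412]
a=proj('wrist',rig(P,[[-70,-47,47],[-10,-47,47],[0,-47,47]])); print(np.round(a,1).tolist())
E
python3 pm.py i.png
```

```text
[ 0.5121 -0.148   0.0934] [179.9  -0.    8.3] [-3.58216491 -4.89137736 -3.96252912]
pointer [([169.4, 110.5], 0.85)]
mark [([163.6, 72.1], 0.61)]
[[176.2, 205.4], [168.1, 87.9], [166.5, 65.8]]
```

View pics/i.png

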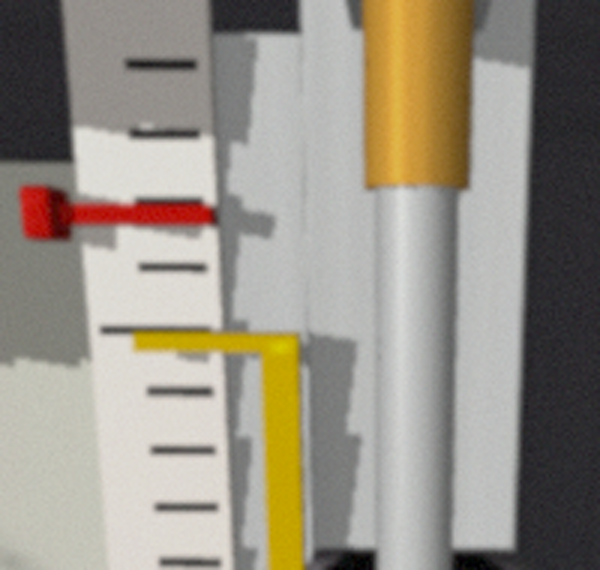

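The crop shows the pointer bar at row 342 and the marker at row 213, with ticks about 64 px apart. That puts the marker 18–20 mm ahead. I'll go 17 mm and look again.

{"fn": "carry_out", "kwargs": {"series": [[[1,0.004,0.00057,0,0,0,0],[1,0.004,0.00057,0,0,0,0],[1,0.004,0.00057,0,0,0,0],[1,0.003,0.00043,0,0,0,0],[1,0.002,0.00029,0,0,0,0],[1,0,0,0,0,0,0],[1,0,0,0,0,0,0],[1,0,0,0,0,0,0],[1,0,0,0,0,0,0],[1,0,0,0,0,0,0]]]}}

```text
time: 17.4
position: [0.5283, -0.1457, 0.0934]
eef_rot: [179.9, -0.0, 8.2]
contact_force: [-2.4, -5.3, -3.3]
finger_gap: 0.365
gripper_force: 63.6
```

```bash
python3 pm.py j.png
```

```text
[ 0.5283 -0.1457  0.0934] [179.9  -0.    8.2] [-2.36888425 -5.2664973  -3.27612344]
pointer [([169.6, 114.5], 0.7)]
mark [([168.4, 107.9], 0.72)]
[[178.1, 234.6], [170.3, 123.4], [168.9, 102.6]]
```

View pics/j.png

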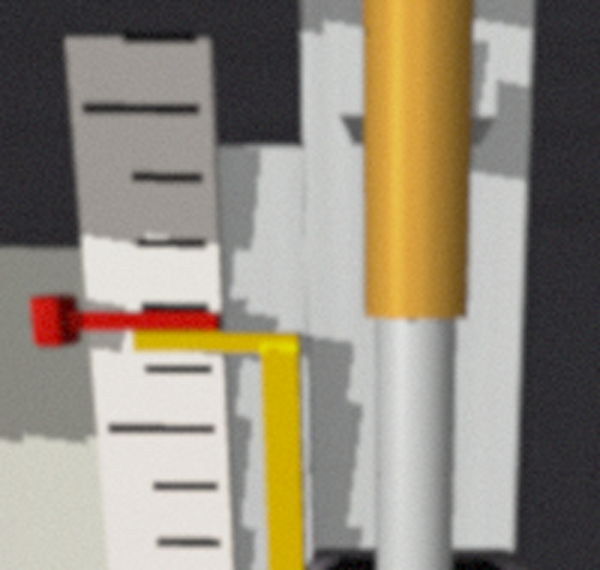

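The pointer bar is at row 341 and the marker at row 321, about 3.2 mm short. The network gives the same figure.

{"fn": "carry_out", "kwargs": {"series": [[[1,0.0015,0.0002,0,0,0,0],[1,0.001,0.0001,0,0,0,0],[1,0.0007,0.0001,0,0,0,0],[1,0,0,0,0,0,0],[1,0,0,0,0,0,0],[1,0,0,0,0,0,0],[1,0,0,0,0,0,0],[1,0,0,0,0,0,0],[1,0,0,0,0,0,0],[1,0,0,0,0,0,0]]]}}

```text
time: 18.55
position: [0.5314, -0.1453, 0.0934]
eef_rot: [179.9, -0.0, 8.2]
contact_force: [-3.4, -5.2, -3.0]
finger_gap: 0.367
gripper_force: 63.8
```

```bash
python3 pm.py k.png
```

```text
[ 0.5314 -0.1453  0.0934] [179.9  -0.    8.2] [-3.40448435 -5.17134337 -2.98909202]
pointer [([170.9, 115.8], 0.57)]
mark [([166.4, 114.4], 0.72)]
[[178.5, 239.9], [170.9, 129.8], [169.4, 109.3]]
```

View pics/k.png

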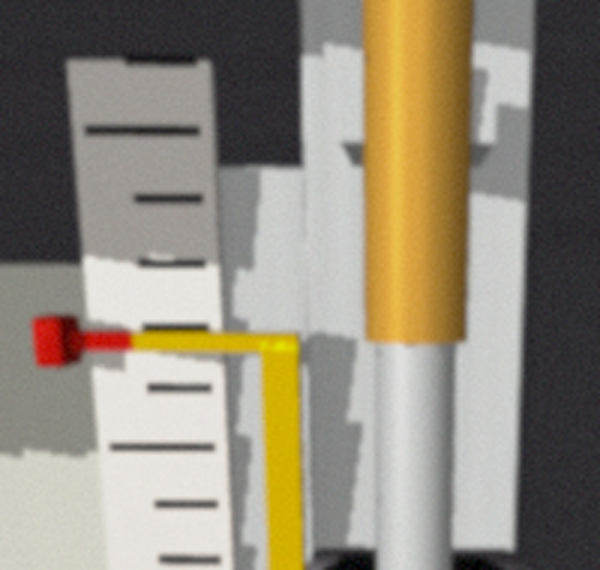

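The pointer bar at row 342 now covers the marker bar at row 341, so they are level. The grip is still held.

```bash
python3 -c "
from station import *
print(close_job())"
```

```text
the job is handed in; nothing more can be done
None
```

The job is handed in at about 19 s of the 64 s allowed: the lid is shut, the turnbutton is across it, and the arm holds the probe handle squeezed with the pointer level with the red marker, with nothing on the bench moved as far as the pictures show.

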